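Release the slide lock and run the brass fitting up to the polishing head

ROBOT

A 6-joint arm with a two-finger parallel gripper is mounted at the origin on the work surface. World frame = base frame: x ahead of the robot, y to its left, z up, the work surface at z = 0. Lengths are in m, angles in rad, forces in N, time in s.
With the tool pointing down it reaches from about 0.275 to 0.85 m from the base axis. Payload 5.2 kg.
Tool frame: the origin (TCP) lies midway between the tips of the shut fingers; the grasp point (between the pads) lies 19 mm behind it; z points along the fingers, y is the line along which they close (so a half turn about z gives the same grasp; the last joint's range is limited). The gripper opens to 85 mm and grips with 20 to 120 N. Pads are 22 mm wide; open, the fingers measure 114 mm over their backs; the gripper's body (76 mm by 85 mm) begins 54 mm behind the grasp point. The pads swing forward as they close: fully open they stand 13 mm farther back than shut.
Start: joints at [1.054, 0.259, 1.535, -0, 1.348, -0.203], TCP at [0.17, 0.523, 0.197] pointing down, gripper open.
Joint ranges: [-3.14, 3.14], [-0.91, 2.08], [0.19, 2.58], [-1.22, 4.36], [0.22, 2.71], [-3.12, 3.12]. Speed limits (rad/s): [2.57, 2.57, 3.14, 3.14, 3.14, 3.14].

INTERFACE

Orientations are given as [roll, pitch, yaw] about the fixed x, y, z axes, in that order (R = Rz(yaw) Ry(pitch) Rx(roll)).
In Python, from rig import sensors, viewer, job gives the robot as it stands. The module is installed in compiled form; this text tells all that it offers.
- The arm moves only by the tool step_arm, never from a script. Its argument "commands" is a list of rows, each a list of 7 numbers: the gripper command: -1 is shut, 1 is fully open, values between are in proportion, then the shift along the world's x, y, z in mm, then the turn, a rotation vector about the world's x, y, z in degrees. In form: [[hand, dx, dy, dz, ax, ay, az], ...]. A call has 1 to 5 rows; each row shifts and turns the commanded pose from where the row before left it; what a row does not reach is not made up. A row lasts 1/12 s, in which the tool goes at most 41.7 mm and 7.16 degrees, less where a joint would pass 70% of its speed; a pose out of reach is approached as far as the arm can. A call is refused whole if a number of a shift passes 41.7 or a number of a turn 7.16, either way. A call with a gripper value outside its range is refused whole. The fingers move at their own pace and stop on an object; "force" is the grip in N (left out, the last holds). Time passes only in rows, so rows that do not move let the fingers close. It gives the time, the measured TCP pose, the force, the opening and the grip force at its end, in the units of the state.
- sensors.sense(): the state, without advancing time (a new reading comes with each control period).
- viewer.get_image(name): name is "scene" or "top" or "wrist"; returns the picture (400x640x3 uint8, red, green, blue); there is no depth.
- viewer.camera_info(name): a dict with "vertical_fov" (degrees; the focal length in pixels is half the picture's height over the tangent of half this angle, whatever the lens; pixels are square), "cx", "cy" (the principal point, pixels), "R" (3x3) and "t" (3): a world point X has camera coordinates R X + t. Camera axes: x right, y down, z forward; pixel columns grow to the right and rows downward; lengths in m; the calibration is good to about 2 mm. The wrist camera is an equidistant fisheye: a pixel r from the principal point sees the ray r / f radians off the axis. A picture is of the moment at which its call begins: read the wrist's pose just before it. camera_info takes no time and is no camera call; for the wrist camera it gives the pose at the moment of the call.
- job.finish_job(): hands the job in; it is judged then, once.
The state is a dict: "time_s": time; "joints": joint angles; "qvel": joint speeds; "joint_torque": joint torques, N m; "ee_pos": TCP position; "tool_rot": TCP orientation; "ft_force": force on the tool from outside, world axes, zero at the start; "moment": the same for the moment, N m; "grip_width": finger opening in m; "finger_force": force on a finger pad.
Only numpy, scipy, OpenCV 4.12 (cv2) and the standard library are available. Lean on these libraries where they do the work, as an engineer would, in place of code of your own. Each camera call takes 0.05 s, during which the arm holds its last target. There are 200 camera calls.

TASK

Press the blue lock button on the polishing slide down with a fingertip and, keeping it held down all the way, push the carriage along its rail until it is fully home against the black rubber stop under the polishing head; then let go, so that the lock springs back up and the carriage stays at the stop. Only press and push: do not force the carriage while it is locked, leave the brass fitting sitting in its nest on the carriage, and do not disturb anything else on the bench.

Things in the scene. Friction and masses are not known exactly. Their poses are not given: they have to be found in the camera images.
- rail: Fixed slide rail: green base plate 140 x 540 mm, 12 mm thick, with an aluminium rail along its middle, 30 mm high. Origin at the centre of the underside, on the bench; its y axis runs along the rail, +y being the way to push the carriage (towards the polishing head).
- carriage: Steel carriage, slides along the rail only (85 to 220 mm to the stop): plate 96 mm wide, 165 mm long (y from -90 to +75 mm), top 46 mm above the bench. Origin on the rail's centre line at bench height, axes as the rail's. Blue lock button at y = -55 mm, grey nest at y = +38 mm. Once unlocked it moves against about 1.5 N of friction.
- lug (a point): Middle of the face, towards the button, of the yellow upright lug fixed on the carriage: 56 mm wide across the rail, 12 mm thick, from 46 to 76 mm above the bench; its face is 26 mm ahead (+y) of the button's centre. A finger on the button can push against it. This point is 61 mm above the bench.
- nose (a point): Centre of the carriage's leading end face (the one towards the polishing head), 40 mm above the bench. It moves with the carriage.
- lock (a joint): How far the lock button is pressed, in m: 0 = up, 0.006 = fully down. Spring: starts to move at about 3 N, fully down at about 5 N. A tongue that it lowers locks the carriage (1.5 mm of play) in a keeper beside the rail where it starts, and again in the one at the stop; it comes free when the button is 2.5 mm down, and can spring up at the stop only when the carriage is home.
- lock_top (a point): Centre of the top face of the round blue lock button, 44 mm across, 66 mm above the bench when up; it goes straight down 6 mm into a black collar (50 mm across, top 56 mm above the bench). It moves with the carriage. A finger pressing it carries the carriage along by friction, or by running against the yellow lug ahead of it.
- head: Blue polishing head fixed on the rail, switched off; grey disc of 76 mm diameter with red centre (top at 156 mm, 12 mm in front of the stop face). Origin at bench height below the face of its black rubber end stop; y along the rail, away from the carriage. The carriage is home when the nose reaches the plane y = 0. A thin arm on its +x side, 51 mm high, holds the home keeper.
- fitting: Loose brass flanged socket: 44 mm square flange 8 mm thick with an upright tube 31 mm across, 42 mm tall in all. Origin at the centre of its underside. It rides in the carriage's nest, its top 88 mm above the bench; to be left there.
- block: Loose terracotta-coloured abrasive block, 60 x 40 x 40 mm; bystander near the rail. Origin under its centre.
- disc_a: Loose flap disc lying flat, 100 mm across, 13 mm thick, dark with red centre; bystander. Origin under its centre.
- disc_b: A second such flap disc; bystander. Origin under its centre.
- wye: Loose brass Y-shaped pipe fitting, about 100 mm long, 28 mm high, lying by the rail; bystander. Origin at the branching point, on the bench.
- star: Loose brass sheet-metal frame, six-pointed star, 170 mm across, 70 mm high, open; bystander. Origin under its centre.
- paste: Loose jar of polishing paste, 60 mm across, 70 mm high, red cap; bystander. Origin under its centre.
- oil: Loose white plastic bottle, 54 mm across, 140 mm high, yellow cap; bystander. Origin under its centre.
- brush: Loose hand brush lying on the bench; bystander. Its handle points to its -x.
Things that resemble listed ones, but are neither listed nor needed, are in the scene too. Leave any pink or red look-alike of the fitting alone.

How it is judged:
On the way, in this order (a step that is already met when the one before it is completed fails the run):
1. the lock button is held down while the carriage is still well short of the stop (value of joint lock above 0.003 m and y of nose in the frame of head below -0.05 m), for 0.1 s.
2. the carriage is home against the stop with the button still held down (value of joint lock above 0.0025 m and y of nose in the frame of head above -0.003 m), for 0.1 s.
At the end, for the whole second after the job is handed in: The carriage's leading face is within 3 mm of the rubber stop and at rest, the lock button is back up (within 1 mm), and the brass fitting still sits upright in its nest (y of nose in the frame of head above -0.003 m and value of joint lock below 0.001 m and linear speed of carriage below 0.005 m/s and z of fitting in the frame of carriage below 0.052 m and angle between fitting's own z axis and vertical below 0.1 rad); the robot touches nothing.
It fails at once if the carriage is driven along (over 5 mm from its start, faster than 30 mm/s) while the lock button is less than 2 mm down (distance of carriage from where it was at the start of the episode above 0.005 m and linear speed of carriage above 0.03 m/s and value of joint lock below 0.002 m).
It fails at once if the brass fitting is lifted or tipped out of its nest (z of fitting in the frame of carriage above 0.054 m or angle between fitting's own z axis and vertical above 0.25 rad).
It fails at once if another thing on the bench is lifted, or moved by more than 20 mm (distance of any of block, disc_a, disc_b, wye, star, paste, oil, brush from where it was at the start of the episode above 0.02 m).
It also fails if it takes over 40 s, if anything falls off the work surface, if the arm or the gripper's body presses on something with over 40 N, if the wrist force passes 120 N, or if a joint passes its speed limit or range.

## Working session

There is one attempt and no reset: what is moved stays moved. The work goes in short steps, Python scripts to look and compute and a tool call to move; the robot and the scene stay as the last step left them, time stands still between calls to the robot, and variables do not carry over. Pictures are saved under pics/ and viewed, at most 10 in all, crops included, and the job is handed in when it is done.

Besides the shell and the picture viewer there is one more tool, called after "Call:" in YAML: its name, and indented under it one key for each argument. step_arm: Moves the arm, as the interface text tells. Its arguments: {"type":"object","properties":{"commands":{"type":"array"},"force":{"type":"number"}},"required":["commands"]}

```bash
mkdir -p pics; cat > h.py <<'E'
import numpy as np, cv2
from rig import sensors, viewer, job
def save(n,f):
    im=viewer.get_image(n); cv2.imwrite('pics/'+f,im[:,:,::-1]); return im
def ray(n,u,v,z):
    c=viewer.camera_info(n); f=200/np.tan(np.radians(c['vertical_fov'])/2)
    R=np.array(c['R']);t=np.array(c['t']);C=-R.T@t
    x,y=(u-c['cx']),(v-c['cy'])
    if n=='wrist':
        r=np.hypot(x,y)+1e-9;a=r/f;d=np.array([np.sin(a)*x/r,np.sin(a)*y/r,np.cos(a)])
    else: d=np.array([x/f,y/f,1])
    d=R.T@d
    return C+d*(z-C[2])/d[2]
E
python3 - <<'E'
from h import *
save('top','top.png');save('scene','scene.png')
print(sensors.sense())
E
```

```text
{'time_s': 0.1, 'joints': array([ 1.05421339e+00,  2.59278058e-01,  1.53596038e+00, -9.02528555e-06,
        1.34802117e+00, -2.02778884e-01]), 'qvel': array([ 0.00042582, -0.00169401, -0.00177949,  0.0002919 ,  0.00111676,
       -0.00136526]), 'joint_torque': array([ 2.47671313e-03, -4.46974254e+01, -2.91251153e+01, -2.11381066e-04,
        6.30589653e-03,  3.74880960e-05]), 'ee_pos': array([0.16947553, 0.52267946, 0.19575894]), 'tool_rot': array([-3.13995809e+00, -3.27091895e-04,  2.82779034e+00]), 'ft_force': array([-0.04044628, -0.10754066,  0.50292703]), 'moment': array([-0.01924868,  0.0695802 ,  0.0020263 ]), 'finger_force': 0.0, 'grip_width': 0.08562348071691345}
```

View pics/top.png

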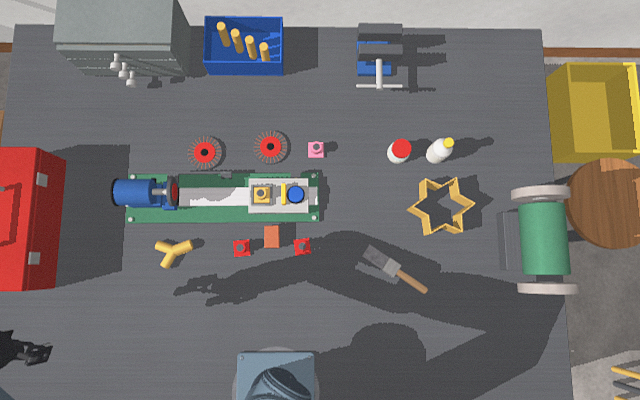

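View pics/scene.png

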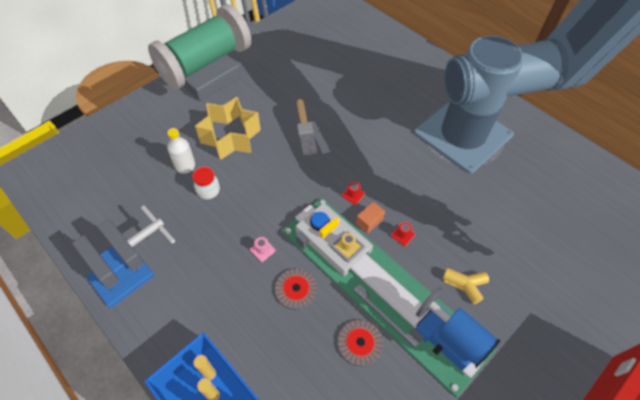

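The top picture shows the rail with the head at its left (≈150,192), the fitting in its nest at (261,194), the lug at (284,194) and the blue button at (296,194). The scene view agrees. The other blue items (head motor, tray, press) aren't round buttons on the carriage. I'll enlarge the top view to confirm.

```bash
python3 - <<'E'
from h import *
im=cv2.imread('pics/top.png')
cv2.imwrite('pics/crop.png',cv2.resize(im[160:235,130:330],None,fx=4,fy=4,interpolation=cv2.INTER_CUBIC))
hsv=cv2.cvtColor(im,cv2.COLOR_BGR2HSV)
def blob(lo,hi,x0,x1,y0,y1):
    m=cv2.inRange(hsv,lo,hi)[y0:y1,x0:x1]; v,u=np.nonzero(m); return u.mean()+x0,v.mean()+y0,len(u)
b=blob((105,120,60),(125,255,255),282,310,180,210);print(b,ray('top',b[0],b[1],.066))
l=blob((24,150,120),(32,255,255),278,290,180,210);print(l,ray('top',l[0],l[1],.076))
m=cv2.inRange(hsv,(60,90,30),(90,255,200))[165:228,115:330]
n,lab,st,_=cv2.connectedComponentsWithStats(m);print(st[1:][st[1:,4]>100])
v,u=np.nonzero(m)
q=np.array([ray('top',a+115,c+165,.012)[:2] for a,c in zip(u,v)],np.float32)
r=cv2.minAreaRect(q);print(r,cv2.boxPoints(r))
E
```

```text
(np.float64(295.2418604651163), np.float64(193.94883720930233), 215) [ 0.52376979 -0.05119825  0.066     ]
(np.float64(282.9830508474576), np.float64(193.33898305084745), 59) [ 0.52378492 -0.01845414  0.076     ]
[[  19    9   33   10  192]
 [  63    8  112   15  797]
 [  11   40  193   18 2335]]Traceback (most recent call last):
  File "<stdin>", line 12, in <module>
  File "h.py", line 6, in ray
    c=viewer.camera_info(n); f=200/np.tan(np.radians(c['vertical_fov'])/2)
ValueError: time passes only in moves, steps and waits
```

View pics/crop.png

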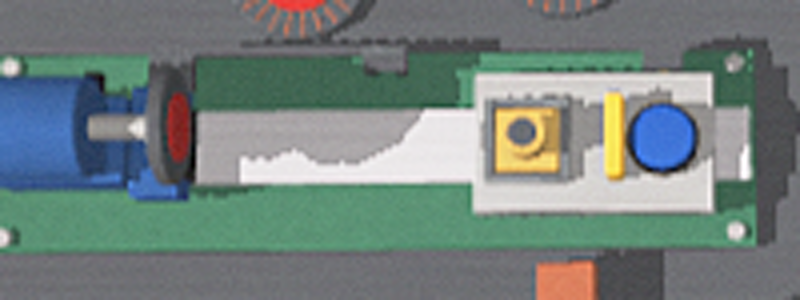

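The crop shows the blue button at crop (662,137), which is pixel (295.5,194.2). The lug is directly ahead of it, then the brass fitting, with the disc of the head at the left. That is the right button. Next I measure the rail direction and travel.

```bash
python3 - <<'E'
from h import *
P=lambda a,b,z:ray('top',130+a/4-.4,160+b/4-.4,z).round(4)
for n,a,b,z in [('bolt',3,237,.014),('bolt',735,231,.014),('bolt',10,67,.014),('bolt',735,61,.014),('button',662,137,.066),('nose L',473,75,.046),('nose R',473,212,.046),('tail',713,140,.046),('lugface',623,136,.076),('disc',178,127,.118)]: print(n,P(a,b,z))
E
```

```text
bolt [0.4608 0.4078 0.014 ]
bolt [ 0.4657 -0.1013  0.014 ]
bolt [0.5812 0.4106 0.014 ]
bolt [ 0.587  -0.1014  0.014 ]
button [ 0.524  -0.0508  0.066 ]
nose L [0.5703 0.0803 0.046 ]
nose R [0.4751 0.0782 0.046 ]
tail [ 0.5252 -0.0855  0.046 ]
lugface [ 0.5231 -0.0248  0.076 ]
disc [0.5217 0.261  0.118 ]
```

Call:
step_arm:
  commands:
    - [-1, 40, -40, 0, 0, 0, 6]
    - [-1, 40, -40, 0, 0, 0, 6]
    - [-1, 40, -40, 0, 0, 0, 6]
    - [-1, 40, -40, 0, 0, 0, 0]
    - [-1, 40, -40, 0, 0, 0, 0]
  force: 40

```text
time_s: 0.52
ee_pos: [0.3166, 0.3754, 0.1962]
tool_rot: [-3.141, -0.0, 3.14]
ft_force: [0.8, 0.0, 0.5]
grip_width: 0.0258
finger_force: 0.0
```

Call:
step_arm:
  commands:
    - [-1, 15.4, -37.3, 0, 0, 0, 0]
    - [-1, 15.4, -37.3, 0, 0, 0, 0]
    - [-1, 15.4, -37.3, 0, 0, 0, 0]
    - [-1, 15.4, -37.3, 0, 0, 0, 0]
    - [-1, 15.4, -37.3, 0, 0, 0, 0]

```text
time_s: 0.93
ee_pos: [0.3931, 0.1885, 0.1963]
tool_rot: [-3.142, -0.0, 3.139]
ft_force: [0.7, 0.5, 0.4]
grip_width: -0.0
finger_force: 0.0
```

Call:
step_arm:
  commands:
    - [-1, 15.4, -37.3, 0, 0, 0, 0]
    - [-1, 15.4, -37.3, 0, 0, 0, 0]
    - [-1, 15.4, -37.3, 0, 0, 0, 0]
    - [-1, 15.4, -37.3, 0, 0, 0, 0]
    - [-1, 15.4, -37.3, 0, 0, 0, 0]

```text
time_s: 1.35
ee_pos: [0.4701, 0.0019, 0.1964]
tool_rot: [3.141, -0.0, 3.138]
ft_force: [0.9, 0.5, -0.3]
grip_width: 0.0001
finger_force: 0.0
```

Call:
step_arm:
  commands:
    - [-1, 0, 0, -35, 0, 0, 0]
    - [-1, 0, 0, -35, 0, 0, 0]
    - [-1, 0, 0, -20, 0, 0, 0]
    - [-1, 0, 0, 0, 0, 0, 0]
    - [-1, 0, 0, 0, 0, 0, 0]

```text
time_s: 1.77
ee_pos: [0.4691, 0.004, 0.1058]
tool_rot: [3.141, -0.003, 3.138]
ft_force: [0.2, -0.1, 0.4]
grip_width: 0.0001
finger_force: 0.0
```

```bash
python3 - <<'E'
from h import *
print(sensors.sense()['ee_pos'])
im=save('wrist','w.png')
cv2.imwrite('pics/w2.png',cv2.resize(im[:,:,::-1],(800,500)))
im=save('top','t2.png')
cv2.imwrite('pics/t2.png',cv2.resize(im[160:235,130:330,::-1],None,fx=4,fy=4,interpolation=cv2.INTER_CUBIC))
E
```

```text
[0.46914311 0.00402208 0.10575852]
```

View pics/w2.png

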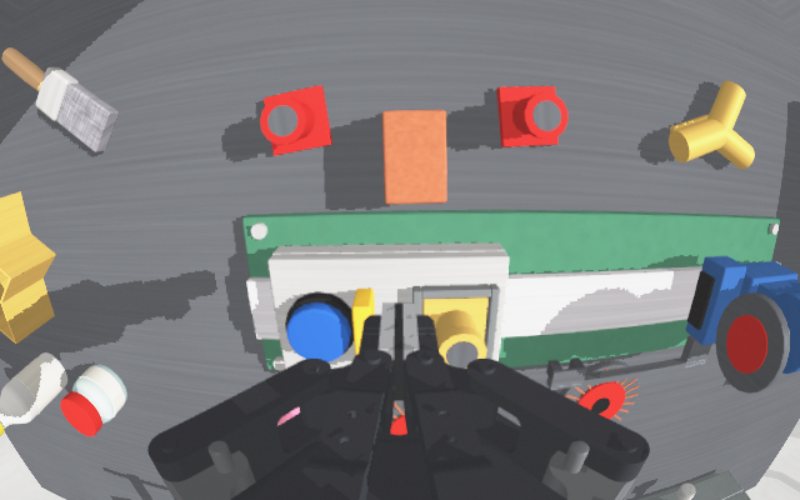

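The wrist view shows the button at about (319,328) in the scaled picture, with the lug to its right at (363,320). The arm stopped short of the button, and the fingertips hang above the space between the lug and the fitting. I'll work out the remaining shift.

```bash
python3 - <<'E'
from h import *
print(ray('wrist',319/1.25-.2,328/1.25-.2,.066),ray('wrist',367/1.25,291/1.25,.076))
print(ray('wrist',705/1.25,297/1.25,.035), sensors.sense()['ee_pos'])
E
```

```text
[ 0.51951452 -0.04826324  0.066     ] [ 0.48734813 -0.01402868  0.076     ]
[0.52407659 0.29100712 0.035     ] [0.47125124 0.00380263 0.10791728]
```

Call:
step_arm:
  commands:
    - [-1, 18, -18, 0, 0, 0, 0]
    - [-1, 18, -18, 0, 0, 0, 0]
    - [-1, 16, -18, 0, 0, 0, 0]
    - [-1, 0, 0, 0, 0, 0, 0]
    - [-1, 0, 0, 0, 0, 0, 0]

```text
time_s: 2.28
ee_pos: [0.524, -0.051, 0.1083]
tool_rot: [-3.141, 0.003, 3.138]
ft_force: [-0.3, 1.1, 0.2]
grip_width: 0.0
finger_force: 0.0
```

```bash
python3 - <<'E'
from h import *
print(sensors.sense()['ee_pos'])
im=save('wrist','w3.png')
cv2.imwrite('pics/w4.png',cv2.resize(im[180:340,160:480,::-1],None,fx=2.5,fy=2.5,interpolation=cv2.INTER_CUBIC))
E
```

```text
[ 0.52395809 -0.05099341  0.10827961]
```

View pics/w4.png

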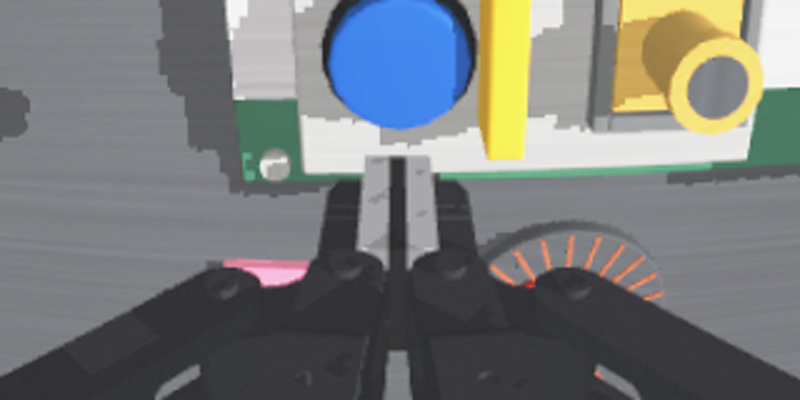

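The close view shows the fingers (397) lined up with the button centre (400) along the rail, clear of the lug (505). Now descend.

Call:
step_arm:
  commands:
    - [-1, -1, 0, -18, 0, 0, 0]
    - [-1, 0, 0, -14, 0, 0, 0]
    - [-1, 0, 0, -6, 0, 0, 0]
    - [-1, 0, 0, -4, 0, 0, 0]
    - [-1, 0, 0, 0, 0, 0, 0]

```text
time_s: 2.75
ee_pos: [0.5206, -0.0494, 0.0644]
tool_rot: [3.141, -0.001, 3.139]
ft_force: [-0.9, -0.5, 0.3]
grip_width: 0.0
finger_force: 0.0
```

Call:
step_arm:
  commands:
    - [-1, 0, 0, -2, 0, 0, 0]
    - [-1, 0, 0, -2, 0, 0, 0]
    - [-1, 0, 0, 0, 0, 0, 0]

```text
time_s: 3.0
ee_pos: [0.5213, -0.0501, 0.0608]
tool_rot: [-3.141, 0.001, 3.138]
ft_force: [-0.6, -0.6, -0.4]
grip_width: 0.0
finger_force: 0.0
```

Call:
step_arm:
  commands:
    - [-1, 0, 0, -2, 0, 0, 0]
    - [-1, 0, 0, -1, 0, 0, 0]
    - [-1, 0, 0, 0, 0, 0, 0]

```text
time_s: 3.25
ee_pos: [0.521, -0.0501, 0.0574]
tool_rot: [3.141, -0.0, 3.138]
ft_force: [-0.3, -0.4, -0.7]
grip_width: -0.0
finger_force: 0.0
```

```bash
python3 - <<'E'
from h import *
s=sensors.sense();print(s['ee_pos'],s['ft_force'],s['moment'])
a=save('scene','s5.png')[180:280,260:400,::-1];b=save('wrist','w5.png')[160:300,220:420,::-1]
a=cv2.resize(a,(400,286),interpolation=2);b=cv2.resize(b,(400,280),interpolation=2)
cv2.imwrite('pics/c5.png',np.hstack([a[:280],b]))
E
```

```text
[ 0.52101287 -0.05011722  0.05736968] [-0.28765466 -0.3696447  -0.66922598] [-0.05065268  0.01646231  0.0323137 ]
```

View pics/c5.png

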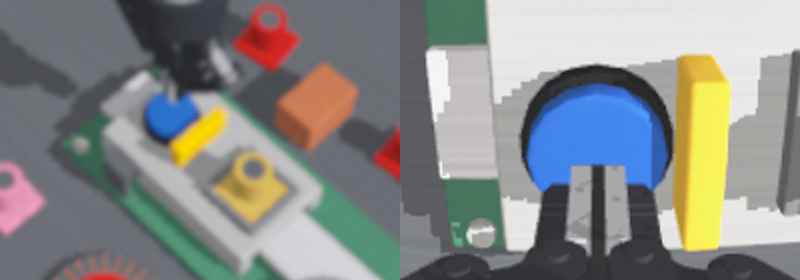

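The fingertips sit at the middle of the button with the collar still visible below its rim, so it is not pressed yet. The z reading must be biased, so I continue down in small steps and watch the force.

Call:
step_arm:
  commands:
    - [-1, 0, 0, -2, 0, 0, 0]
    - [-1, 0, 0, 0, 0, 0, 0]

```text
time_s: 3.52
ee_pos: [0.5209, -0.0501, 0.0552]
tool_rot: [3.141, -0.0, 3.138]
ft_force: [0.4, -0.2, -0.3]
grip_width: 0.0
finger_force: 0.0
```

Call:
step_arm:
  commands:
    - [-1, 0, 0, -2, 0, 0, 0]
    - [-1, 0, 0, 0, 0, 0, 0]

```text
time_s: 3.68
ee_pos: [0.5209, -0.0501, 0.0531]
tool_rot: [3.141, -0.001, 3.138]
ft_force: [-0.3, 0.4, -0.0]
grip_width: 0.0001
finger_force: 0.0
```

```bash
python3 - <<'E'
from h import *
s=sensors.sense();print(s['ee_pos'],s['ft_force'],s['joints'],s['joint_torque'])
a=save('scene','s6.png')[185:245,290:370,::-1];b=save('wrist','w6.png')[180:260,270:370,::-1]
a=cv2.resize(a,(400,300),interpolation=2);b=cv2.resize(b,(400,320),interpolation=2)
cv2.imwrite('pics/c6.png',np.hstack([a,b[:300]]))
c=viewer.camera_info('wrist');R=np.array(c['R']);f=200/np.tan(np.radians(c['vertical_fov'])/2)
for dz in (0,.01):
  p=R@(s['ee_pos']+[0,0,dz])+np.array(c['t']);th=np.arctan2(np.hypot(*p[:2]),p[2]);print('tip px',c['cx']+f*th*p[0]/np.hypot(*p[:2]),c['cy']+f*th*p[1]/np.hypot(*p[:2]))
c=viewer.camera_info('scene');p=np.array(c['R'])@s['ee_pos']+np.array(c['t']);f=200/np.tan(np.radians(c['vertical_fov'])/2);print('scene tip',c['cx']+f*p[0]/p[2],c['cy']+f*p[1]/p[2])
for X in ([.5215,-.0505,.066],):
  p=np.array(c['R'])@X+np.array(c['t']);print('scene button',c['cx']+f*p[0]/p[2],c['cy']+f*p[1]/p[2])
E
```

```text
[ 0.52087962 -0.05006923  0.05314693] [-0.3323196   0.42873686 -0.04023904] [-3.09181530e-01  3.54849000e-01  1.78640047e+00 -7.10559403e-06
  1.00089127e+00 -1.87669186e+00] [-2.12253135e-02 -4.48285246e+01 -2.38072568e+01  1.14945360e-04
 -8.15904303e-02  1.27124005e-05]
tip px 317.2081501557784 230.98502792881212
tip px 317.15108630685245 237.93166624172025
scene tip 320.1187245613909 220.65371001758118
scene button 319.903330368026 217.9884147975649
```

View pics/c6.png

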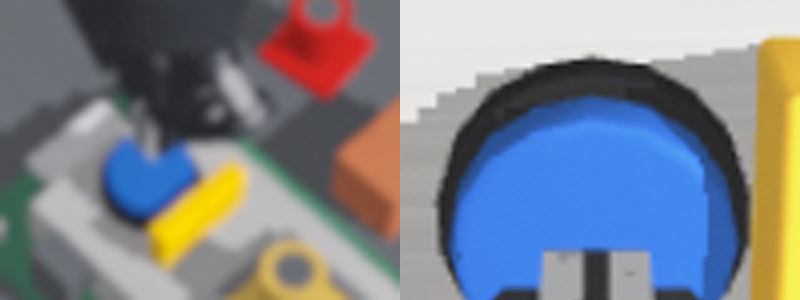

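The right half shows the tip end at wrist pixel (319,242). The reported TCP would project to row 231, so the true tip is about 15 mm higher than reported, just above the button. The scene view agrees (tip at row 215, not 221). I continue down by force.

Call:
step_arm:
  commands:
    - [-1, 0, 0, -2, 0, 0, 0]
    - [-1, 0, 0, -1, 0, 0, 0]
    - [-1, 0, 0, 0, 0, 0, 0]

```text
time_s: 4.03
ee_pos: [0.5209, -0.05, 0.0502]
tool_rot: [3.141, -0.0, 3.138]
ft_force: [-0.1, 0.2, 0.1]
grip_width: 0.0003
finger_force: 0.0
```

Call:
step_arm:
  commands:
    - [-1, 0, 0, -2, 0, 0, 0]
    - [-1, 0, 0, 0, 0, 0, 0]

```text
time_s: 4.2
ee_pos: [0.5209, -0.05, 0.0482]
tool_rot: [3.141, -0.0, 3.138]
ft_force: [-1.1, 0.5, 0.5]
grip_width: 0.0001
finger_force: 0.0
```

Call:
step_arm:
  commands:
    - [-1, 0, 0, -2, 0, 0, 0]
    - [-1, 0, 0, 0, 0, 0, 0]

```text
time_s: 4.37
ee_pos: [0.5209, -0.0501, 0.0462]
tool_rot: [3.141, -0.0, 3.138]
ft_force: [0.8, 0.6, -0.7]
grip_width: -0.0001
finger_force: 0.0
```

Call:
step_arm:
  commands:
    - [-1, 0, 0, -1.5, 0, 0, 0]
    - [-1, 0, 0, 0, 0, 0, 0]

```text
time_s: 4.53
ee_pos: [0.5209, -0.0501, 0.0447]
tool_rot: [3.141, -0.0, 3.138]
ft_force: [0.4, -0.9, 0.3]
grip_width: -0.0
finger_force: 0.0
```

Call:
step_arm:
  commands:
    - [-1, 0, 0, -1.5, 0, 0, 0]
    - [-1, 0, 0, 0, 0, 0, 0]

```text
time_s: 4.7
ee_pos: [0.521, -0.0501, 0.0433]
tool_rot: [3.142, -0.0, 3.138]
ft_force: [-0.0, -0.3, -0.3]
grip_width: 0.0004
finger_force: 0.0
```

Call:
step_arm:
  commands:
    - [-1, 0, 0, -1.5, 0, 0, 0]
    - [-1, 0, 0, 0, 0, 0, 0]

```text
time_s: 4.87
ee_pos: [0.521, -0.0501, 0.0418]
tool_rot: [3.141, -0.0, 3.138]
ft_force: [0.0, -0.1, -0.9]
grip_width: -0.0
finger_force: 0.0
```

```bash
python3 - <<'E'
from h import *
s=sensors.sense();print(s['ee_pos'],s['ft_force'],s['joint_torque'],s['moment'])
a=save('scene','s7.png')[185:245,290:370,::-1];b=save('wrist','w7.png')[180:260,270:370,::-1]
a=cv2.resize(a,(400,300),interpolation=2);b=cv2.resize(b,(400,320),interpolation=2)
b0=cv2.resize(cv2.imread('pics/w6.png')[180:260,270:370],(400,320),interpolation=2)
cv2.imwrite('pics/c7.png',np.vstack([np.hstack([a,b[:300]]),np.hstack([a*0,b0[:290]]) if 0 else np.hstack([cv2.resize(cv2.imread('pics/s6.png')[185:245,290:370],(400,300),interpolation=2),b0[:300]])]))
E
```

```text
[ 0.52096668 -0.05008418  0.04178423] [ 0.03099736 -0.11014785 -0.93407765] [-1.53526099e-02 -4.50697160e+01 -2.31934243e+01  3.78129494e-05
 -6.09597098e-02 -1.53237114e-06] [-0.02160344  0.05859222  0.01754742]
```

View pics/c7.png

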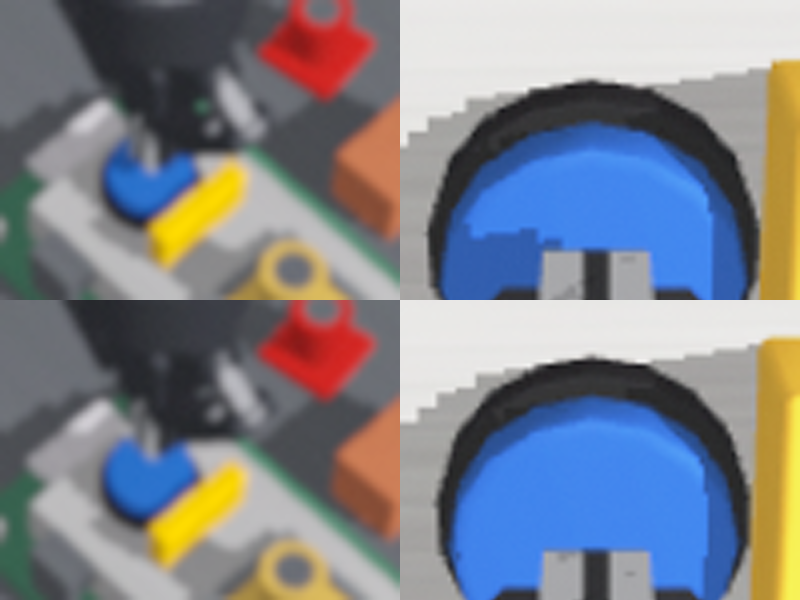

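The upper row (now) shows the finger's shadow converging on the tip at (545,245), with the collar still showing under the button. So the tip is only a few mm above the button and not yet touching. I continue.

Call:
step_arm:
  commands:
    - [-1, 0, 0, -1.5, 0, 0, 0]
    - [-1, 0, 0, 0, 0, 0, 0]

```text
time_s: 5.13
ee_pos: [0.521, -0.0501, 0.0403]
tool_rot: [3.142, -0.0, 3.138]
ft_force: [-0.0, -0.5, -0.6]
grip_width: -0.0
finger_force: 0.0
```

Call:
step_arm:
  commands:
    - [-1, 0, 0, -1.5, 0, 0, 0]
    - [-1, 0, 0, 0, 0, 0, 0]

```text
time_s: 5.3
ee_pos: [0.5209, -0.0501, 0.0388]
tool_rot: [3.141, -0.0, 3.138]
ft_force: [-0.4, 0.5, -0.7]
grip_width: 0.0
finger_force: 0.0
```

Call:
step_arm:
  commands:
    - [-1, 0, 0, -1.5, 0, 0, 0]
    - [-1, 0, 0, 0, 0, 0, 0]

```text
time_s: 5.47
ee_pos: [0.5209, -0.05, 0.0372]
tool_rot: [3.141, -0.0, 3.138]
ft_force: [0.5, 0.4, 0.8]
grip_width: -0.0003
finger_force: 0.0
```

Call:
step_arm:
  commands:
    - [-1, 0, 0, -1.5, 0, 0, 0]
    - [-1, 0, 0, 0, 0, 0, 0]

```text
time_s: 5.63
ee_pos: [0.521, -0.0501, 0.0358]
tool_rot: [3.141, -0.0, 3.138]
ft_force: [0.5, 1.1, -0.3]
grip_width: 0.0003
finger_force: 0.0
```

Call:
step_arm:
  commands:
    - [-1, 0, 0, -1.5, 0, 0, 0]
    - [-1, 0, 0, 0, 0, 0, 0]

```text
time_s: 5.8
ee_pos: [0.5209, -0.0501, 0.0343]
tool_rot: [3.141, -0.0, 3.138]
ft_force: [-0.0, -1.1, 0.7]
grip_width: 0.0002
finger_force: 0.0
```

```bash
python3 - <<'E'
from h import *
c=viewer.camera_info('wrist');R=np.array(c['R']);C=-R.T@np.array(c['t']);f=200/np.tan(np.radians(c['vertical_fov'])/2)
s=sensors.sense();print(C,s['ee_pos'],s['joint_torque'],f,c['cx'],c['cy'],R.round(3).tolist())
def d(u,v):
    x,y=u-c['cx'],v-c['cy'];r=np.hypot(x,y)+1e-9;a=r/f
    return R.T@[np.sin(a)*x/r,np.sin(a)*y/r,np.cos(a)]
# collar widths: w6 cols 440..748 at row ~215 ; w7 428..760 row ~235 (4x crop of 270,180)
for n,l,r,row in(('w6',440,748,215),('w7',428,760,235)):
    a=d(270+(l-400)/4,180+row/4);b=d(270+(r-400)/4,180+row/4)
    w=np.linalg.norm((a/-a[2]-b/-b[2])[:2]); print(n,'height of cam above collar',.050/w)
im=save('wrist','w8.png')
b=im[180:260,270:370,::-1];a=cv2.imread('pics/w7.png')[180:260,270:370]
cv2.imwrite('pics/c8.png',cv2.resize(np.hstack([a,b]),(800,320),interpolation=2))
E
```

```text
[ 0.43873626 -0.04899865  0.21192058] [ 0.52094036 -0.0500614   0.03425644] [-1.57114706e-02 -4.52762246e+01 -2.28219777e+01  2.51452429e-04
 -6.07812451e-02  7.30275360e-06] 309.70691628693146 318.6132877386775 196.60853567013174 [[0.004, 1.0, 0.001], [0.949, -0.004, 0.316], [0.316, -0.0, -0.949]]
w6 height of cam above collar 0.1812846686400307
w7 height of cam above collar 0.16683484307914404
```

View pics/c8.png

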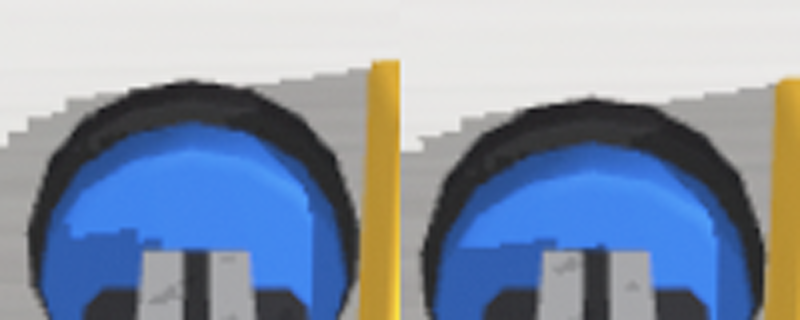

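In the right half the shadow edge (row 245) has almost closed on the tip (row 250), so contact is near, at about z 0.030 as reported. The camera heights are consistent with this (collar width gives about 0.237 m against 0.231 m reported). I carry on.

Call:
step_arm:
  commands:
    - [-1, 0, 0, -1.5, 0, 0, 0]
    - [-1, 0, 0, 0, 0, 0, 0]

```text
time_s: 6.02
ee_pos: [0.521, -0.0501, 0.0328]
tool_rot: [3.142, -0.0, 3.138]
ft_force: [0.7, -0.1, -0.7]
grip_width: 0.0
finger_force: 0.0
```

Call:
step_arm:
  commands:
    - [-1, 0, 0, -1.5, 0, 0, 0]
    - [-1, 0, 0, 0, 0, 0, 0]

```text
time_s: 6.18
ee_pos: [0.5211, -0.0501, 0.0313]
tool_rot: [3.142, -0.0, 3.138]
ft_force: [0.1, -0.0, 0.9]
grip_width: 0.0001
finger_force: 0.0
```

Call:
step_arm:
  commands:
    - [-1, 0, 0, -1.5, 0, 0, 0]
    - [-1, 0, 0, 0, 0, 0, 0]

```text
time_s: 6.35
ee_pos: [0.5212, -0.0501, 0.0301]
tool_rot: [-3.142, 0.0, 3.138]
ft_force: [-1.0, 0.8, 2.9]
grip_width: -0.0004
finger_force: 1.5
```

Contact at reported z 0.030. Now press 6 mm.

Call:
step_arm:
  commands:
    - [-1, 0, 0, -2, 0, 0, 0]
    - [-1, 0, 0, -2, 0, 0, 0]
    - [-1, 0, 0, 0, 0, 0, 0]

```text
time_s: 6.6
ee_pos: [0.5212, -0.0502, 0.0259]
tool_rot: [-3.141, 0.0, 3.138]
ft_force: [-1.3, 1.1, 4.5]
grip_width: -0.0004
finger_force: 2.2
```

Call:
step_arm:
  commands:
    - [-1, 0, 0, -1.5, 0, 0, 0]
    - [-1, 0, 0, -1.5, 0, 0, 0]
    - [-1, 0, 0, 0, 0, 0, 0]
    - [-1, 0, 0, 0, 0, 0, 0]

```text
time_s: 6.93
ee_pos: [0.5214, -0.0503, 0.025]
tool_rot: [-3.141, 0.001, 3.139]
ft_force: [-7.4, 1.5, 20.9]
grip_width: -0.0
finger_force: 10.4
```

Call:
step_arm:
  commands:
    - [-1, 0, 2, 0.5, 0, 0, 0]
    - [-1, 0, 3, 0, 0, 0, 0]
    - [-1, 0, 4, 0, 0, 0, 0]
    - [-1, 0, 5, 0, 0, 0, 0]
    - [-1, 0, 0, 0, 0, 0, 0]

```text
time_s: 7.35
ee_pos: [0.5211, -0.0358, 0.025]
tool_rot: [-3.141, 0.001, 3.139]
ft_force: [-5.0, 2.1, 16.9]
grip_width: -0.0002
finger_force: 8.7
```

Call:
step_arm:
  commands:
    - [-1, 0, 6, 0, 0, 0, 0]
    - [-1, -0.1, 8, 0, 0, 0, 0]
    - [-1, -0.1, 8, 0, 0, 0, 0]
    - [-1, -0.1, 6, 0, 0, 0, 0]
    - [-1, 0, 2, 0, 0, 0, 0]

```text
time_s: 7.77
ee_pos: [0.5209, -0.0058, 0.0251]
tool_rot: [-3.141, 0.001, 3.139]
ft_force: [-5.9, -2.8, 17.1]
grip_width: -0.0002
finger_force: 8.5
```

```bash
python3 - <<'E'
from h import *
s=sensors.sense();print(s['ee_pos'],s['ft_force'])
a=save('wrist','w9.png')[150:300,220:560,::-1]
cv2.imwrite('pics/c9.png',cv2.resize(a,None,fx=2.3,fy=2.3,interpolation=2))
E
```

```text
[ 0.52089814 -0.00584059  0.02506584] [-5.89285883 -2.77924723 17.14723615]
```

View pics/c9.png

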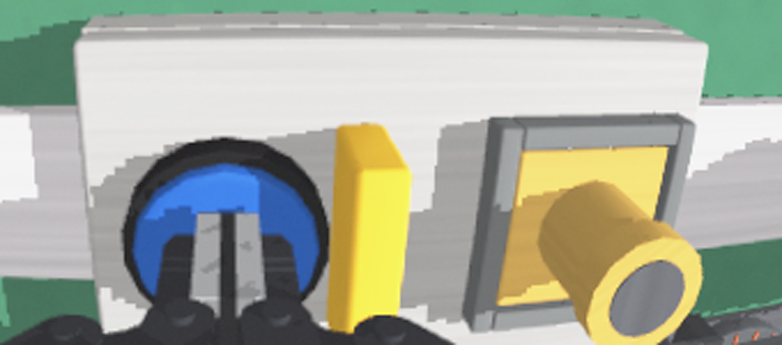

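The picture shows the button sunk in its collar at (227,225) under the fingers. The carriage is moving with the finger, and the fitting sits in its nest at (600,240). I continue, reading the force.

Call:
step_arm:
  commands:
    - [-1, -0.1, 6, 0, 0, 0, 0]
    - [-1, -0.1, 9, 0, 0, 0, 0]
    - [-1, -0.1, 10, 0, 0, 0, 0]
    - [-1, -0.1, 10, 0, 0, 0, 0]
    - [-1, -0.1, 10, 0, 0, 0, 0]

```text
time_s: 8.23
ee_pos: [0.5204, 0.0386, 0.0251]
tool_rot: [-3.14, 0.001, 3.139]
ft_force: [-5.5, -1.7, 17.0]
grip_width: -0.0003
finger_force: 8.5
```

Call:
step_arm:
  commands:
    - [-1, -0.1, 10, 0, 0, 0, 0]
    - [-1, -0.1, 10, 0, 0, 0, 0]
    - [-1, -0.1, 10, 0, 0, 0, 0]
    - [-1, -0.1, 8, 0, 0, 0, 0]
    - [-1, -0.1, 6, 0, 0, 0, 0]

```text
time_s: 8.65
ee_pos: [0.5199, 0.0833, 0.0251]
tool_rot: [-3.141, 0.001, 3.139]
ft_force: [-5.2, -2.5, 16.5]
grip_width: 0.0
finger_force: 8.5
```

Call:
step_arm:
  commands:
    - [-1, -0.1, 6, 0, 0, 0, 0]
    - [-1, -0.1, 6, 0, 0, 0, 0]
    - [-1, -0.1, 6, 0, 0, 0, 0]
    - [-1, -0.1, 6, 0, 0, 0, 0]
    - [-1, 0, 6, 0, 0, 0, 0]

```text
time_s: 9.07
ee_pos: [0.5196, 0.1128, 0.0251]
tool_rot: [-3.141, 0.001, 3.139]
ft_force: [-5.5, -2.4, 16.6]
grip_width: 0.0003
finger_force: 8.4
```

Call:
step_arm:
  commands:
    - [-1, 0, 4, 0, 0, 0, 0]
    - [-1, -0.1, 4, 0, 0, 0, 0]
    - [-1, 0, 4, 0, 0, 0, 0]
    - [-1, 0, 4, 0, 0, 0, 0]
    - [-1, -0.1, 4, 0, 0, 0, 0]

```text
time_s: 9.48
ee_pos: [0.5193, 0.1328, 0.0251]
tool_rot: [-3.141, 0.001, 3.139]
ft_force: [-5.2, -1.6, 16.6]
grip_width: 0.0001
finger_force: 8.3
```

Travel is about 183 mm, so the stop should be close.

Call:
step_arm:
  commands:
    - [-1, 0, 3, 0, 0, 0, 0]
    - [-1, 0, 3, 0, 0, 0, 0]
    - [-1, -0.1, 3, 0, 0, 0, 0]
    - [-1, 0, 3, 0, 0, 0, 0]

```text
time_s: 9.82
ee_pos: [0.5197, 0.1438, 0.0251]
tool_rot: [-3.139, 0.002, 3.139]
ft_force: [-3.7, -9.6, 15.1]
grip_width: -0.0005
finger_force: 7.4
```

Call:
step_arm:
  commands:
    - [-1, 0, 2, 0, 0, 0, 0]
    - [-1, 0, 2, 0, 0, 0, 0]
    - [-1, -0.1, 2, 0, 0, 0, 0]

```text
time_s: 10.07
ee_pos: [0.5209, 0.1491, 0.0251]
tool_rot: [-3.139, 0.004, 3.139]
ft_force: [-0.6, -8.1, 12.1]
grip_width: -0.0001
finger_force: 6.1
```

Call:
step_arm:
  commands:
    - [-1, 0, 2, 0, 0, 0, 0]
    - [-1, 0, 2, 0, 0, 0, 0]
    - [-1, -0.1, 2, 0, 0, 0, 0]

```text
time_s: 10.32
ee_pos: [0.5211, 0.1545, 0.0251]
tool_rot: [-3.138, 0.004, 3.139]
ft_force: [0.7, -19.0, 13.4]
grip_width: -0.0001
finger_force: 11.6
```

The −y force rose to 19 N after the finger slid up to the lug, at about 192 mm of travel. That matches the measured stop distance, so the carriage is home. I hold, then lift straight up while still against the lug.

Call:
step_arm:
  commands:
    - [-1, 0, 0, 0, 0, 0, 0]
    - [-1, 0, 0, 0, 0, 0, 0]
    - [-1, 0, 0, 0, 0, 0, 0]

```text
time_s: 10.57
ee_pos: [0.5211, 0.1544, 0.0251]
tool_rot: [-3.138, 0.004, 3.139]
ft_force: [-0.1, -10.2, 12.1]
grip_width: -0.0
finger_force: 9.4
```

Call:
step_arm:
  commands:
    - [-1, 0, 0, 2, 0, 0, 0]
    - [-1, 0, 0, 2, 0, 0, 0]
    - [-1, 0, 0, 2, 0, 0, 0]
    - [-1, 0, 0, 3, 0, 0, 0]
    - [-1, 0, 0, 0, 0, 0, 0]

```text
time_s: 10.98
ee_pos: [0.5195, 0.156, 0.0326]
tool_rot: [-3.14, 0.001, 3.138]
ft_force: [1.0, -5.7, 1.8]
grip_width: -0.0002
finger_force: 2.8
```

Call:
step_arm:
  commands:
    - [-1, 0, -3, 1, 0, 0, 0]
    - [-1, 0, -2, 5, 0, 0, 0]
    - [-1, 0, 0, 15, 0, 0, 0]
    - [-1, 0, 0, 20, 0, 0, 0]
    - [-1, 0, 0, 20, 0, 0, 0]

```text
time_s: 11.4
ee_pos: [0.5179, 0.1521, 0.0936]
tool_rot: [3.141, -0.002, 3.138]
ft_force: [0.1, 0.1, 0.0]
grip_width: -0.0002
finger_force: 0.0
```

Call:
step_arm:
  commands:
    - [-1, 0, 0, 30, 0, 0, 0]
    - [-1, 0, 0, 20, 0, 0, 0]
    - [-1, 0, 0, 0, 0, 0, 0]
    - [-1, 0, 0, 0, 0, 0, 0]

```text
time_s: 11.73
ee_pos: [0.5195, 0.1523, 0.1448]
tool_rot: [3.141, 0.003, 3.139]
ft_force: [-0.1, 0.3, 0.9]
grip_width: -0.0002
finger_force: 0.0
```

```bash
python3 - <<'E'
from h import *
s=sensors.sense();print(s['ee_pos'],s['ft_force'])
im=save('wrist','w10.png')
c=viewer.camera_info('wrist')
hsv=cv2.cvtColor(im,cv2.COLOR_RGB2HSV);m=cv2.inRange(hsv,(105,150,60),(125,255,255))
n,l,st,ce=cv2.connectedComponentsWithStats(m)
def rays(u,v,z):
    f=200/np.tan(np.radians(c['vertical_fov'])/2);R=np.array(c['R']);C=-R.T@np.array(c['t'])
    x,y=u-c['cx'],v-c['cy'];r=np.hypot(x,y)+1e-9;d=R.T@[np.sin(r/f)*x/r,np.sin(r/f)*y/r,np.cos(r/f)]
    return C+d*(z-C[2])/d[2]
for i in range(1,n):
    if st[i,4]>100: print(st[i],ce[i].round(1),'z.066',rays(*ce[i],.066).round(4))
E
```

```text
[0.51951044 0.15229834 0.14477134] [-0.05408526  0.31440986  0.85670673]
[ 445  147  164  105 6405] [551.8 197.9] z.066 [0.5236 0.4057 0.066 ]
[ 282  168   50   48 1862] [306.9 191.8] z.066 [0.5168 0.143  0.066 ]
[  82  358   57   42 1464] [107.8 381.3] z.066 [ 0.8493 -0.2048  0.066 ]
```

The button is now at y ≈ 0.143, 193 mm of travel, which agrees with the stop distance. The arm is clear and the forces are zero, so I hand it in.

```bash
python3 -c "
from rig import job
print(job.finish_job())"
```

```text
the job is handed in; nothing more can be done
None
```

I pressed the lock button, pushed the carriage about 193 mm until it hit the stop with the button held down, released it, lifted the arm clear and handed the job in; I did not check with a final picture that the lock had sprung back up or that the fitting and the other things had stayed put, and no verdict came back.

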